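# Thread a rail hanger onto the bent guide rod and slide it home

### The job

Take the hanger with the wide bore (not the one with the narrow bore) out of the wooden rest, thread it onto the low open end of the bent guide rod, and slide it up round the bend, turning it to follow the rod, until it sits against the stop collar on the level part. Let it hang there upright, grip fin on top, and leave the narrow-bored hanger and the other things on the bench where they are.

Things in the scene. Friction and masses are not known exactly. Their poses are not given: they have to be found in the camera images.
- hanger: Wide-bored hanger, loose, about 100 g (varies by a third), 114 mm tall: heavy steel tongue 24 (x) x 14 (y) mm below, steel tube 40 mm long and 33 mm thick along x, black ribbed fin on top. Origin: centre of its underside, z up, x along the bore; same when turned half round about z. It stands upright in one of the rest's pockets, its x along the rest's x. On the rod it hangs tongue down.
- hanger_bore (a point): Centre of the hanger's round through bore (diameter 19 mm), halfway along the 40 mm tube, 56 mm above the hanger's origin; axes as the hanger's, x along the bore.
- hanger_grip (a point): Place to grip: middle of the hanger's fin, 100 mm above the hanger's origin, 44 mm above the bore's axis. The fin is 28 mm along x and 10 mm thick in y (pinch across y); its faces are free from 73 to 114 mm above the origin.
- small_hanger: Narrow-bored hanger: same tongue, fin and height, but its tube is only 19 mm in outside diameter with a 9 mm bore, too narrow for the rod. Origin: centre of its underside. It stands in the other pocket of the rest and stays there.
- rest: Fixed wooden rest block 160 (x) x 56 (y) x 36 (z) mm, origin at the centre of its underside. Two pockets 26 x 16 mm, 30 mm deep, at x = -37.5 and +37.5 mm; in each stands a hanger's tongue, with 1 mm of play all round, hanger's origin 6 mm above the bench. Lift a hanger straight up by more than 30 mm to free it.
- stand: Fixed stand with a rigid round steel rod, 12 mm thick, in its plane y = 0. Origin on the bench top, z up, x the way a hanger travels from open end to stop. Base plate x = -75 to 155 mm, 60 mm wide, 12 mm thick. Nothing else stands under the rod up to the stop collar. Rod: straight slope of 40 degrees, arc, level part (see rod_tip, rod_entry, rod_home). A post at x = 130 mm carries it.
- rod_tip (a point): Centre of the rod at its open end, stand x = -119, z = 116 mm (the rounded tip reaches 6 mm beyond). From here the rod rises straight at 40 degrees for 50 mm, to x = -81, z = 148 mm; then it bends in an arc of radius 180 mm (centre x = 35, z = 10 mm) until it is level at x = 35, z = 190 mm.
- rod_entry (a point): Point on the rod's axis 30 mm up from the tip, on the straight slope. Its x axis runs up along the rod, at 40 degrees to the level. A hanger let go on the slope slides back off.
- rod_home (a point): Where the middle of the bore is when the hanger is home: on the axis of the level part, stand x = 80, z = 190 mm, axes as the stand's. The stop collar's face (diameter 30 mm) is 20 mm further, at x = 100 mm; behind it a clamp block, top at z = 205 mm. A hanger let go rests on the rod with its bore about 3.5 mm below this axis.
- tape: Bystander: roll of tape lying flat, 72 x 77 x 18 mm; origin at the centre of its underside.
- driver: Bystander: screwdriver 188 mm long, lying along its y, 26 mm thick; origin at the centre of its underside.
- gauges: Bystander: five step gauges in a beech cradle, 45 x 110 x 38 mm; origin at the centre of its underside.
- chip_brush: Bystander: flat brush 160 mm long, lying along its y, 30 mm wide, 9 mm thick; origin at the centre of its underside.
There are look-alikes about, which are no part of the job. What is shaped like the hanger but blue or purple is not meant.

How it is judged:
On the way:
1. the wide-bored hanger is threaded on the sloping open end of the rod (distance between hanger_bore and rod_entry below 0.015 m and angle between the x axis of hanger_bore and the x axis of rod_entry, either way round below 0.3 rad), for 0.05 s.
At the end, for the whole second after the job is handed in: The wide-bored hanger is on the level part of the rod with its tube within 8 mm of the stop collar, bore round the rod (centre within 9 mm of the rod's axis sideways and downward, axis within 0.2 rad of it), hanging upright within 0.35 rad with the fin on top, at rest and released (x of hanger_bore in the frame of rod_home between -0.008 and 0.004 m and y of hanger_bore in the frame of rod_home between -0.009 and 0.009 m and z of hanger_bore in the frame of rod_home between -0.009 and 0.006 m and angle between the x axis of hanger_bore and the x axis of rod_home, either way round below 0.2 rad and angle between hanger's own z axis and vertical below 0.35 rad and linear speed of hanger below 0.02 m/s and contact force between hanger and the fingers below 0.2 N); the robot touches nothing.
It fails at once if the narrow-bored hanger is moved more than 20 mm (distance of small_hanger from where it was at the start of the episode above 0.02 m).
It fails at once if the roll of tape is moved more than 30 mm (distance of tape from where it was at the start of the episode above 0.03 m).
It fails at once if the screwdriver is moved more than 30 mm (distance of driver from where it was at the start of the episode above 0.03 m).
It fails at once if the gauge set is moved more than 30 mm (distance of gauges from where it was at the start of the episode above 0.03 m).
It fails at once if the brush is moved more than 30 mm (distance of chip_brush from where it was at the start of the episode above 0.03 m).
It also fails if it takes over 61 s, if anything falls off the work surface, if the arm or the gripper's body presses on something with over 40 N, if the wrist force passes 120 N, or if a joint passes its speed limit or range.

### The arm

A 6-joint arm with a two-finger parallel gripper is mounted at the origin on the work surface; the furniture and walls round the work are solid. World frame = base frame: x ahead of the robot, y to its left, z up, the work surface at z = 0. Lengths are in m, angles in rad, forces in N, time in s.
With the tool pointing down it reaches from about 0.375 to 0.9 m from the base axis. Payload 3.1 kg.
Tool frame: the origin (TCP) lies at the centre of the arm's flange, where the gripper is bolted on; the fingertips stand 173 mm ahead of it and the grasp point (between the pads) lies 155 mm ahead of it (tip_extent is the distance from the TCP to the fingertips, in m); z points along the fingers, y is the direction in which the jaws open and shut (so a half turn about z gives the same grasp; the last joint's range is limited). The gripper opens to 85 mm and grips with 20 to 120 N. Pads are 22 mm wide; open, the fingers measure 114 mm over their backs; the gripper's body (76 mm by 85 mm) begins 54 mm behind the grasp point. The pads swing forward as they close: fully open they stand 13 mm farther back than shut.
Start: joints at [1.004, 0.527, 1.433, -0, 1.181, -0.178], TCP at [0.237, 0.578, 0.405] pointing down, gripper open.
Joint ranges: [-3.08, 3.08], [-0.75, 2.2], [0.22, 2.44], [-1.43, 4.57], [0, 2.65], [-2.85, 2.85]. Speed limits (rad/s): [2.79, 2.79, 3.14, 3.14, 3.14, 3.14].

### API

Orientations are given as a unit quaternion [x, y, z, w].
In Python, from station import sense, snapshot, sign_off, tip_extent gives the robot as it stands. The module is installed in compiled form; this text tells all that it offers.
- The arm moves only by the tool servo_tool, never from a script. Its argument "rows" is a list of rows, each a list of 3 entries, a list of its own where there are three numbers: the shift along the tool's x, y, z in mm, then the turn about the tool's z in degrees, then the opening, from -1 (shut) to 1 (fully open), so that 0 is half open. A call has 1 to 8 rows; each row is the pose to reach, as a shift and turn from the pose measured when the call began, along the tool's axes at that moment; what a row does not reach only later rows make up. A row lasts 1/10 s, in which the tool goes at most 50 mm and 8.59 degrees, less where a joint would pass 70% of its speed; a pose out of reach is approached as far as the arm can. A call with a gripper value outside its range is refused whole. The fingers move at their own pace and stop on an object; "force" is the grip in N (left out, the last holds). Time passes only in rows, so rows that repeat a pose let the fingers close. It gives the time, the measured TCP pose, the force and the opening at its end, in the units of the state.
- sense(): the state, without advancing time (a new reading comes with each control period).
- snapshot(name): name is "scene" or "top" or "wrist"; returns a dict with "image" (480x640x3 uint8, blue, green, red), "z_map" (480x640 float32, m along the optical axis (not along the pixel's ray), 0 where there is no reading), "vertical_fov" (degrees; the focal length in pixels is half the picture's height over the tangent of half this angle, whatever the lens; pixels are square), "cx", "cy" (the principal point, pixels), "k1" (the pictures are not rectified: a ray, as slopes to the right and down, at radius r is drawn at 1 + k1 r^2 times it, then the intrinsics apply), "cam_to_world" (4x4, takes a point from camera to world coordinates). Camera axes: x right, y down, z forward; pixel columns grow to the right and rows downward; lengths in m; the calibration is good to about 2 mm. A picture is of the moment at which its call begins.
- sign_off(): hands the job in, once; it reports no verdict.
The state is a dict: "t": time; "q": joint angles; "qd": joint speeds; "tau": joint torques, N m; "tcp_pos": TCP position; "tool_rot": TCP orientation; "force": force on the tool from outside, world axes, zero at the start; "ft_torque": the same for the moment, N m; "finger_gap": opening from 0.0 (shut) to 1.0 (fully open).
Only numpy, scipy, OpenCV 4.12 (cv2) and the standard library are available. Lean on these libraries where they do the work, as an engineer would, in place of code of your own. Each camera call takes 0.05 s, during which the arm holds its last target. There are 200 camera calls.

## Working session

There is one attempt and no reset: what is moved stays moved. The work goes in short steps, Python scripts to look and compute and a tool call to move; the robot and the scene stay as the last step left them, time stands still between calls to the robot, and variables do not carry over. Pictures are saved under pics/ and viewed, about 8 in all and at most 12, crops included, and the job is handed in when it is done.

Besides the shell and the picture viewer there is one more tool, called after "Emit:" by a JSON object that holds its "method" and its "body", one argument or row to a line. servo_tool: Moves the arm, as the interface text tells. Its arguments: {"type":"object","properties":{"rows":{"type":"array"},"force":{"type":"number"}},"required":["rows"]}

```bash
mkdir -p pics; cat > h.py <<'E'
import numpy as np, cv2
from station import sense, snapshot
def shot(n,f=None):
    s=snapshot(n)
    if f: cv2.imwrite('pics/'+f,s['image']); np.savez('pics/'+f+'.npz',**s)
    return s
def load(f): return dict(np.load('pics/'+f+'.npz'))
def ray(s,u,v):
    f=240/np.tan(np.radians(float(s['vertical_fov']))/2)
    xd,yd=(u-s['cx'])/f,(v-s['cy'])/f
    x,y=xd,yd
    for _ in range(20):
        k=1+s['k1']*(x*x+y*y); x,y=xd/k,yd/k
    return np.array([x,y,1.0])
def pt(s,u,v,z=None):
    T=s['cam_to_world']; d=T[:3,:3]@ray(s,u,v); o=T[:3,3]
    return o+d*((z-o[2])/d[2] if z is not None else s['z_map'][int(round(v)),int(round(u))])
def cloud(s):
    f=240/np.tan(np.radians(float(s['vertical_fov']))/2)
    v,u=np.mgrid[:480,:640]; xd,yd=(u-s['cx'])/f,(v-s['cy'])/f; x,y=xd,yd
    for _ in range(20):
        k=1+s['k1']*(x*x+y*y); x,y=xd/k,yd/k
    z=s['z_map']; P=np.stack([x*z,y*z,z],-1)
    return P@s['cam_to_world'][:3,:3].T+s['cam_to_world'][:3,3]
def proj(s,p):
    T=s['cam_to_world']; c=T[:3,:3].T@(np.asarray(p)-T[:3,3]); x,y=c[:2]/c[2]
    f=240/np.tan(np.radians(float(s['vertical_fov']))/2); k=1+s['k1']*(x*x+y*y)
    return f*x*k+s['cx'],f*y*k+s['cy']
E
python3 - <<'E'
from h import *
for n in('scene','top'):
    s=shot(n,n+'1.png'); print(n,s['vertical_fov'],s['k1'],s['cam_to_world'].round(3).tolist())
print(sense())
E
```

```text
scene 51.21427942336784 -0.11881556886251256 [[0.818, -0.246, 0.52, -0.201], [-0.575, -0.327, 0.75, -1.034], [-0.015, -0.912, -0.409, 0.646], [0.0, 0.0, 0.0, 1.0]]
top 55.609849554584564 -0.0171859511002884 [[-0.007, -0.985, 0.173, 0.273], [-1.0, 0.008, -0.0, -0.066], [-0.001, -0.173, -0.985, 1.316], [0.0, 0.0, 0.0, 1.0]]
{'t': 0.1, 'q': array([ 1.00350828e+00,  5.28363258e-01,  1.43378047e+00,  3.04842806e-05,
        1.18138302e+00, -1.78504136e-01]), 'qd': array([ 0.00222025, -0.00275638, -0.00270955, -0.00134039,  0.00052389,
       -0.00038784]), 'tau': array([ 8.13702773e-04, -4.43298519e+01, -1.78587681e+01, -1.84797691e-04,
        3.88796150e-03,  5.49274930e-06]), 'tcp_pos': array([0.2367172 , 0.57810257, 0.40383524]), 'tool_rot': array([ 1.93175579e-01,  9.81163728e-01, -8.95455094e-04, -3.65436422e-04]), 'force': array([-0.07630561,  0.47105033,  0.20394279]), 'ft_torque': array([-0.02476275,  0.01220174, -0.04453385]), 'finger_gap': 0.9965532641902674}
```

View pics/scene1.png

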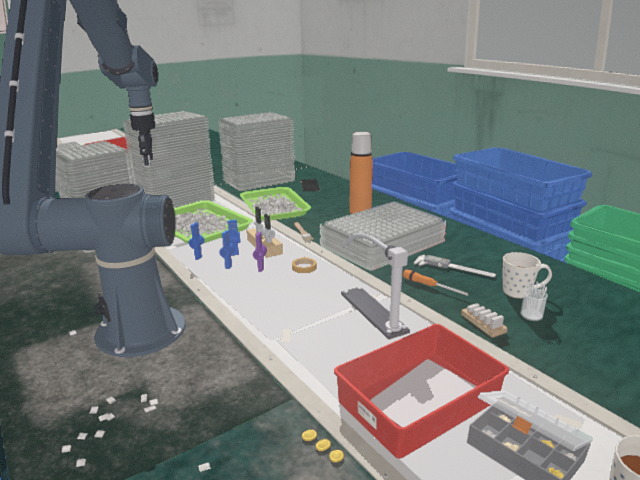

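View pics/top1.png

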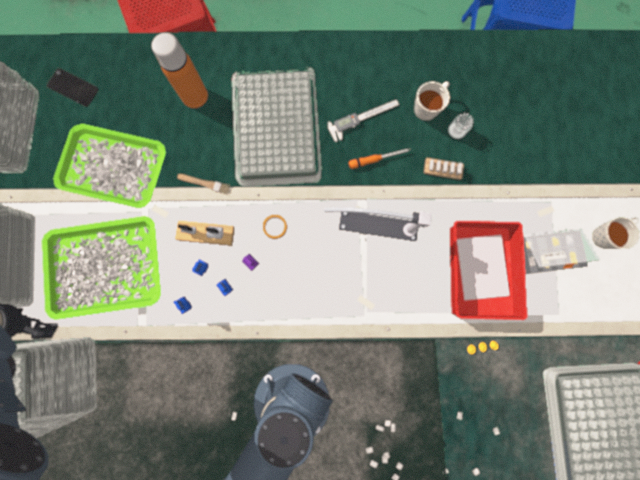

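```bash
python3 - <<'E'
from h import *
s=load('top1.png'); P=cloud(s)
for n,u,v,z in [('restL',176,233,.036),('restR',234,234,.036),('tip',326,211,.116),('post',410,230,.2),('baseL',340,222,.012),('baseR',418,230,.012)]:
    print(n,pt(s,u,v,z).round(3),P[v,u].round(3))
a=s['image'][195:260,165:300]; b=s['image'][195:260,310:445]
im=np.vstack([cv2.resize(a,None,fx=5.5,fy=4.5*5.5/4.5*0.8,interpolation=2),cv2.resize(b,None,fx=5.5,fy=4.4,interpolation=2)])
cv2.imwrite('pics/crop1.png',im); print(im.shape)
t=load('scene1.png'); cv2.imwrite('pics/crop2.png',cv2.resize(t['image'][195:345,180:440],None,fx=3,fy=3,interpolation=2))
E
```

```text
restL [0.466 0.328 0.036] [0.467 0.329 0.032]
restR [0.462 0.162 0.036] [0.467 0.168 0.003]
tip [ 0.511 -0.098  0.116] [ 0.509 -0.098  0.125]
post [ 0.445 -0.304  0.2  ] [ 0.468 -0.336  0.049]
baseL [ 0.499 -0.141  0.012] [ 0.499 -0.141  0.011]
baseR [ 0.473 -0.367  0.012] [ 0.474 -0.367  0.012]
(572, 742, 3)
```

View pics/crop2.png

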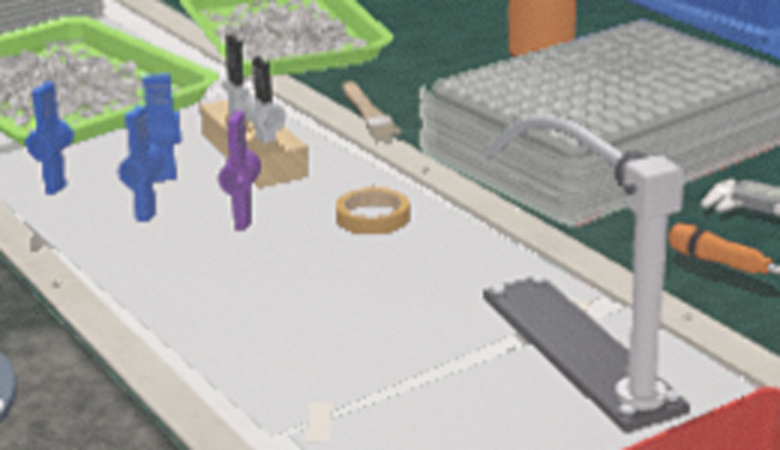

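View pics/crop1.png

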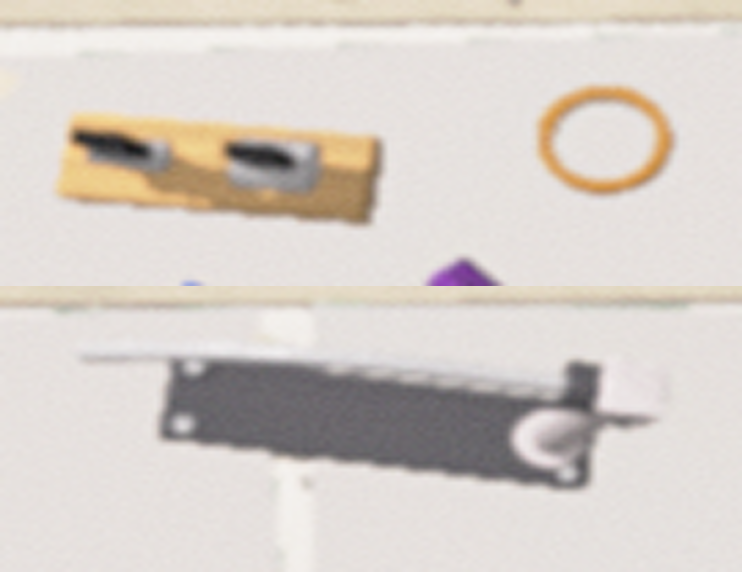

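```bash
python3 - <<'E'
from h import *
s=load('top1.png'); im=s['image']; hsv=cv2.cvtColor(im,cv2.COLOR_BGR2HSV); P=cloud(s)
def roi(m,u0,u1,v0,v1):
    o=np.zeros_like(m); o[v0:v1,u0:u1]=m[v0:v1,u0:u1]; return o
mr=roi(cv2.inRange(hsv,(8,60,60),(30,255,255)),165,245,205,255)
mb=roi(cv2.inRange(hsv,(0,0,0),(180,255,130)),325,425,205,250)
for n,m,z in(('rest',mr,.036),('base',mb,.012)):
    v,u=np.nonzero(cv2.morphologyEx(m,cv2.MORPH_CLOSE,np.ones((9,9)))); 
    W=np.array([pt(s,a,b,z)[:2] for a,b in zip(u,v)],np.float32)
    r=cv2.minAreaRect(W); print(n,r, cv2.boxPoints(r).round(4).tolist())
# fins: dark pixels
mf=roi(cv2.inRange(hsv,(0,0,0),(180,255,70)),165,245,205,255)
n,l,st,c=cv2.connectedComponentsWithStats(mf)
for i in range(1,n):
    if st[i,4]>5: print(st[i],pt(s,*c[i],.115).round(4))
# rod by height
m=(P[...,2]>.1)&(P[...,2]<.23); m[:, :318]=0;m[:,435:]=0;m[:200]=0;m[250:]=0
Q=P[m]; 
for y0 in np.arange(-.36,-.08,.02):
    q=Q[(Q[:,1]>y0)&(Q[:,1]<y0+.02)]
    if len(q): print(round(y0,2),len(q),np.median(q,0).round(4))
E
```

```text
rest ((0.4669589698314667, 0.2469831109046936), (0.1633402556180954, 0.05648671090602875), 83.87360382080078) [[0.4302000105381012, 0.1687999963760376], [0.486299991607666, 0.16279999911785126], [0.5037999749183655, 0.32519999146461487], [0.44760000705718994, 0.3312000036239624]]
base ((0.48626014590263367, -0.26165640354156494), (0.24134166538715363, 0.0796877071261406), 88.6827621459961) [[0.44369998574256897, -0.3813999891281128], [0.5232999920845032, -0.3831999897956848], [0.5289000272750854, -0.14190000295639038], [0.44920000433921814, -0.14010000228881836]]
[179 226  13   4  27] [0.4693 0.2791 0.115 ]
[207 229  11   4  25] [0.4617 0.2066 0.115 ]
-0.36 101 [ 0.4692 -0.3481  0.2049]
-0.34 143 [ 0.4692 -0.332   0.2026]
-0.32 71 [ 0.4768 -0.3134  0.1979]
-0.3 38 [ 0.4808 -0.2905  0.1951]
-0.28 39 [ 0.4839 -0.2708  0.1943]
-0.26 39 [ 0.4866 -0.2513  0.195 ]
-0.24 39 [ 0.4915 -0.2297  0.1935]
-0.22 40 [ 0.4942 -0.2094  0.1913]
-0.2 38 [ 0.4972 -0.1904  0.1859]
-0.18 41 [ 0.5008 -0.1704  0.1757]
-0.16 40 [ 0.5033 -0.1498  0.1644]
-0.14 40 [ 0.5063 -0.1299  0.15  ]
-0.12 39 [ 0.51   -0.1085  0.1306]
-0.1 13 [ 0.5126 -0.0953  0.122 ]
```

```bash
cat >> h.py <<'E'
from scipy.spatial.transform import Rotation as R
def go(p,jaw_deg=None):
    s=sense(); r=R.from_quat(s['tool_rot']); d=r.inv().apply(np.asarray(p)-s['tcp_pos'])*1000
    y=r.as_matrix()[:,1]; a=np.degrees(np.arctan2(y[1],y[0])); t=0
    if jaw_deg is not None: t=-((jaw_deg-a+90)%180-90)
    print('t',round(s['t'],2),'tcp',s['tcp_pos'].round(4),'jaw',round(a,2),'F',s['force'].round(1),'gap',round(s['finger_gap'],3),'shift',d.round(1),'turn',round(t,2))
E
python3 -c "
from h import *
go([.463,.21,.40],-6.15)"
```

```text
t 0.1 tcp [0.2367 0.5781 0.4038] jaw 67.72 F [-0.1  0.5  0.2] gap 0.997 shift [-348.9 -254.8    4.2] turn 73.87
```

Emit:
{"method": "servo_tool", "body": {
  "rows": [
    [[-350, -255, 4], 74, 1],
    [[-350, -255, 4], 74, 1],
    [[-350, -255, 4], 74, 1],
    [[-350, -255, 4], 74, 1],
    [[-350, -255, 4], 74, 1],
    [[-350, -255, 4], 74, 1],
    [[-350, -255, 4], 74, 1],
    [[-350, -255, 4], 74, 1]
  ]
}}

```text
t: 0.9
tcp_pos: [0.4471, 0.2359, 0.4003]
tool_rot: [0.716, 0.699, -0.001, 0.0]
force: [1.7, -0.2, 0.0]
finger_gap: 1.0
```

```bash
python3 -c "
from h import *
go([.463,.21,.40],-6.15)"
```

```text
t 0.9 tcp [0.4471 0.2359 0.4003] jaw -1.38 F [ 1.7 -0.2  0. ] gap 1.0 shift [-25.5  16.5   0.4] turn 4.77
```

Emit:
{"method": "servo_tool", "body": {
  "rows": [
    [[-25, 16, 0], 5, 1],
    [[-25, 16, 0], 5, 1],
    [[-25, 16, 0], 5, 1]
  ]
}}

```text
t: 1.2
tcp_pos: [0.4626, 0.2099, 0.4]
tool_rot: [0.746, 0.666, -0.001, -0.0]
force: [0.1, 0.3, -0.0]
finger_gap: 1.002
```

```bash
python3 - <<'E'
from h import *
s=shot('wrist','w1.png'); P=cloud(s); go([.463,.21,.40],-6.15)
print(s['cam_to_world'].round(3).tolist())
m=(P[...,2]>.112)&(P[...,2]<.126)&(s['z_map']>0)
n,l,st,c=cv2.connectedComponentsWithStats(m.astype(np.uint8))
for i in range(1,n):
    if st[i,4]>60:
        q=P[l==i]; print(st[i],q.mean(0).round(4),cv2.minAreaRect(q[:,:2].astype(np.float32)))
E
```

```text
t 1.25 tcp [0.462  0.2107 0.4   ] jaw -6.36 F [-1.1  0.9  0. ] gap 0.999 shift [-0.6  1.   0. ] turn -0.21
[[0.994, -0.107, -0.033, 0.47], [-0.112, -0.957, -0.268, 0.277], [-0.003, 0.27, -0.963, 0.369], [0.0, 0.0, 0.0, 1.0]]
[315  71  18  53 934] [0.474  0.2868 0.1194] ((0.47407642006874084, 0.2867295742034912), (0.027750248089432716, 0.00966078694909811), 83.56428527832031)
[132 167  47  29 721] [0.3685 0.2508 0.1136] ((0.36817583441734314, 0.2508419454097748), (0.01016413327306509, 0.028054608032107353), 62.59044647216797)
[314 203  18  47 733] [0.4655 0.2132 0.1193] ((0.46544328331947327, 0.2123919427394867), (0.027732448652386665, 0.010218947194516659), 81.4610366821289)
[ 77 278  37  35 582] [0.314  0.1822 0.1136] ((0.31338435411453247, 0.18187351524829865), (0.02900850772857666, 0.00990413036197424), 36.57249069213867)
[202 361  33  34 489] [0.3826 0.1134 0.1135] ((0.38227224349975586, 0.11281280219554901), (0.02864000014960766, 0.009899565950036049), 46.49810791015625)
```

View pics/w1.png

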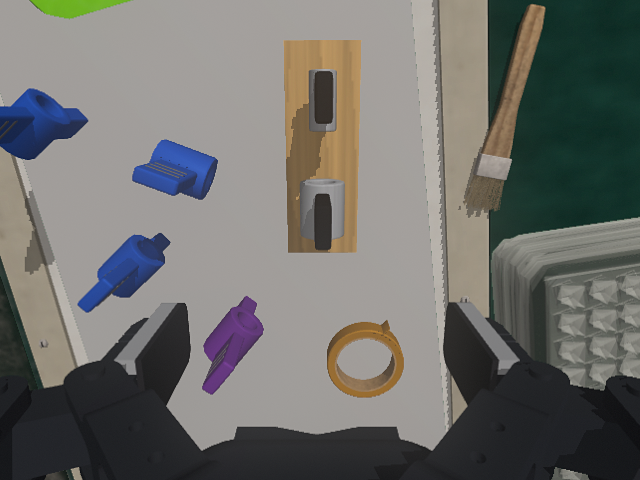

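```bash
python3 -c "
from h import *
go([.4653,.2125,.261],-6.5)"
```

```text
t 1.25 tcp [0.462  0.2107 0.4   ] jaw -6.36 F [-1.1  0.9  0. ] gap 0.999 shift [  2.4   3.4 139. ] turn 0.14
```

Emit:
{"method": "servo_tool", "body": {
  "rows": [
    [[2.4, 3.4, 0], 0, 1],
    [[2.4, 3.4, 50], 0, 1],
    [[2.4, 3.4, 100], 0, 1],
    [[2.4, 3.4, 130], 0, 1],
    [[2.4, 3.4, 139], 0, 0.6],
    [[2.4, 3.4, 139], 0, 0],
    [[2.4, 3.4, 139], 0, -0.3],
    [[2.4, 3.4, 139], 0, -0.3]
  ],
  "force": 30
}}

```text
t: 2.05
tcp_pos: [0.466, 0.213, 0.2627]
tool_rot: [0.745, 0.667, 0.0, 0.001]
force: [0.3, 0.4, -0.4]
finger_gap: 0.356
```

Emit:
{"method": "servo_tool", "body": {
  "rows": [
    [[0, 0, 0], 0, -1],
    [[0, 0, 0], 0, -1],
    [[0, 0, 0], 0, -1],
    [[0, 0, 0], 0, -1]
  ],
  "force": 30
}}

```text
t: 2.45
tcp_pos: [0.4662, 0.2132, 0.2644]
tool_rot: [0.745, 0.667, 0.001, 0.001]
force: [-1.1, 1.5, 6.6]
finger_gap: 0.113
```

```bash
python3 -c "
from h import *
go([.4653,.2125,.306],-6.5)"
```

```text
t 2.45 tcp [0.4662 0.2132 0.2644] jaw -6.34 F [-1.1  1.5  6.6] gap 0.113 shift [ -0.7  -0.7 -41.6] turn 0.16
```

Emit:
{"method": "servo_tool", "body": {
  "rows": [
    [[0, 0, -15], 0, -1],
    [[0, 0, -30], 0, -1],
    [[0, 0, -50], 0, -1],
    [[0, 0, -60], 0, -1],
    [[0, 0, -60], 0, -1]
  ]
}}

```text
t: 2.95
tcp_pos: [0.4664, 0.2132, 0.3261]
tool_rot: [0.745, 0.667, 0.003, 0.002]
force: [0.2, -0.5, -1.0]
finger_gap: 0.117
```

```bash
python3 - <<'E'
from h import *
go([.4653,.2125,.306],-6.5)
for n in ('scene','wrist'):
    s=shot(n,n+'2.png'); P=cloud(s)
    m=(abs(P[...,1]-.213)<.05)&(abs(P[...,0]-.466)<.03)&(P[...,2]>.04)&(P[...,2]<.185)&(s['z_map']>0)
    q=P[m]; print(n,len(q))
    for z in np.arange(.04,.185,.01):
        k=q[abs(q[:,2]-z)<.005]
        if len(k): print(round(z,3),len(k),k.min(0).round(3),k.max(0).round(3))
a=load('scene2.png')['image'][190:290,180:310]; cv2.imwrite('pics/c3.png',cv2.resize(a,None,fx=5,fy=5,interpolation=2))
E
```

```text
t 2.95 tcp [0.4664 0.2132 0.3261] jaw -6.35 F [ 0.2 -0.5 -1. ] gap 0.117 shift [-0.9 -1.2 20. ] turn 0.15
scene 367
0.04 1 [0.469 0.17  0.04 ] [0.469 0.17  0.04 ]
0.07 14 [0.459 0.201 0.067] [0.476 0.263 0.075]
0.08 24 [0.46  0.198 0.075] [0.474 0.221 0.084]
0.09 21 [0.46  0.199 0.086] [0.475 0.218 0.095]
0.1 17 [0.46  0.2   0.095] [0.471 0.227 0.104]
0.11 22 [0.453 0.191 0.105] [0.474 0.232 0.115]
0.12 46 [0.448 0.189 0.115] [0.482 0.228 0.125]
0.13 39 [0.448 0.189 0.125] [0.482 0.236 0.135]
0.14 40 [0.454 0.188 0.135] [0.479 0.229 0.144]
0.15 15 [0.458 0.195 0.145] [0.47  0.219 0.153]
0.16 37 [0.45  0.194 0.155] [0.485 0.221 0.165]
0.17 38 [0.446 0.194 0.165] [0.486 0.225 0.174]
0.18 53 [0.448 0.194 0.175] [0.485 0.222 0.185]
wrist 10769
0.07 86 [0.461 0.222 0.067] [0.474 0.225 0.075]
0.08 32 [0.462 0.223 0.075] [0.474 0.225 0.078]
0.11 496 [0.455 0.225 0.107] [0.482 0.233 0.115]
0.12 361 [0.452 0.208 0.115] [0.484 0.234 0.125]
0.13 1467 [0.45  0.205 0.125] [0.484 0.233 0.135]
0.14 1549 [0.456 0.215 0.135] [0.479 0.233 0.145]
0.15 270 [0.463 0.222 0.145] [0.477 0.226 0.155]
0.16 1048 [0.449 0.218 0.155] [0.485 0.226 0.165]
0.17 1502 [0.449 0.217 0.165] [0.485 0.227 0.175]
0.18 3958 [0.449 0.198 0.175] [0.485 0.227 0.185]
```

View pics/c3.png

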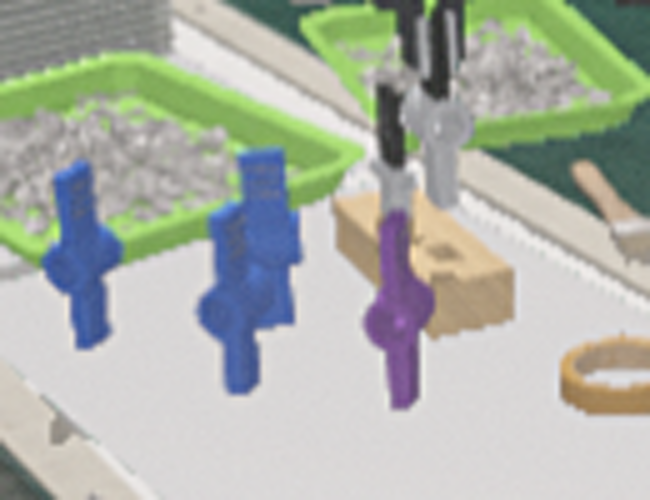

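Emit:
{"method": "servo_tool", "body": {
  "rows": [
    [[-30, 0, 0], 0, -1],
    [[-60, 0, 0], 0, -1],
    [[-60, 0, 0], 0, -1],
    [[-60, 0, 25], 0, -1],
    [[-60, 0, 47], 0, -1],
    [[-60, 0, 47], 0, -1]
  ],
  "force": 20
}}

```text
t: 3.65
tcp_pos: [0.4582, 0.1535, 0.2746]
tool_rot: [0.745, 0.667, -0.001, -0.001]
force: [0.1, -0.5, -1.3]
finger_gap: 0.112
```

Emit:
{"method": "servo_tool", "body": {
  "rows": [
    [[7, 0, 0], 0, -1],
    [[13, 0, -0.5], 0, -1],
    [[21, 0, -0.5], 0, -1],
    [[29, 0, 0], 0, -1],
    [[36, 0, 1], 0, -1],
    [[36, 0, 1], 0, -1]
  ]
}}

```text
t: 4.25
tcp_pos: [0.462, 0.1903, 0.2738]
tool_rot: [0.745, 0.667, -0.001, -0.001]
force: [-1.3, -3.1, -0.0]
finger_gap: 0.111
```

```bash
cat >> h.py <<'E'
def tilt(name,c,f=None):
    # bore tube tilt from points of hanger near c
    s=shot(name,f); P=cloud(s); 
    return s,P
E
python3 - <<'E'
from h import *
go([.4653,.2125,.306],-6.5)
s=shot('scene','s3.png'); 
u,v=proj(s,[.463,.17,.08]); u,v=int(u),int(v)
cv2.imwrite('pics/c4.png',cv2.resize(s['image'][v-50:v+50,u-65:u+65],None,fx=5,fy=5,interpolation=2))
E
```

```text
t 4.25 tcp [0.462  0.1903 0.2738] jaw -6.31 F [-1.3 -3.1 -0. ] gap 0.111 shift [ 22.4   0.7 -32.2] turn 0.19
```

View pics/c4.png

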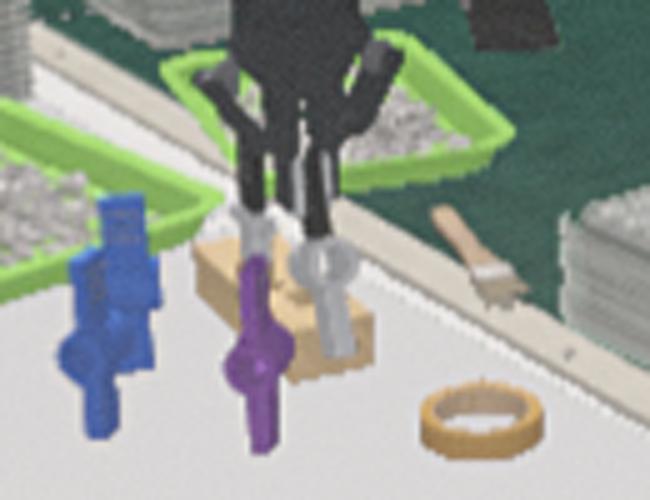

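Emit:
{"method": "servo_tool", "body": {
  "rows": [
    [[7, 0, 2], 0, -1],
    [[15, 0, 4.5], 0, -1],
    [[22, 0, 7.5], 0, -1],
    [[29, 0, 11], 0, -1],
    [[33, 0, 14], 0, -1],
    [[33, 0, 14], 0, -1]
  ]
}}

```text
t: 4.9
tcp_pos: [0.4658, 0.2238, 0.2595]
tool_rot: [0.745, 0.667, -0.001, -0.002]
force: [-0.5, -2.2, 1.2]
finger_gap: 0.11
```

```bash
python3 - <<'E'
from h import *
go([.4653,.2125,.306],-6.5); st=sense()
g=st['tcp_pos']-[0,0,.155]
for n in ('scene','top','wrist'):
    s=shot(n,n+'4.png'); P=cloud(s)
    d=P-g; ax=np.array([.1135,.9935,0]); a=d@ax; b=d@np.array([.9935,-.1135,0]); 
    m=(abs(b)<.022)&(a>-.09)&(a<.04)&(d[...,2]<.02)&(P[...,2]>.008)&(s['z_map']>0)&((P[...,2]>.045)|(a<-.03))
    m2=m&(s['image'].max(-1)>110)
    print(n,m2.sum())
    A=np.c_[a[m2],P[...,2][m2]]
    for z in np.arange(.01,.12,.01):
        k=A[abs(A[:,1]-z)<.005]
        if len(k)>3: print(round(z,3),len(k),(k[:,0].min()*1e3).round(1),(k[:,0].max()*1e3).round(1))
s=load('scene4.png');u,v=proj(s,[.463,.17,.08]); u,v=int(u),int(v)
cv2.imwrite('pics/c5.png',cv2.resize(s['image'][v-50:v+50,u-65:u+65],None,fx=5,fy=5,interpolation=2))
E
```

```text
t 4.9 tcp [0.4658 0.2238 0.2595] jaw -6.34 F [-0.5 -2.2  1.2] gap 0.11 shift [-11.2   0.6 -46.5] turn 0.16
scene 382
0.01 26 -59.0 -48.1
0.02 31 -67.7 -48.5
0.03 35 -79.4 -30.6
0.04 49 -86.3 -31.4
0.05 32 -78.1 -29.3
0.06 40 -72.2 -23.7
0.07 42 -64.1 -17.0
0.08 44 -63.4 -16.4
0.09 34 -57.2 -6.4
0.1 16 -49.5 -0.8
0.11 15 -23.3 -4.6
top 274
0.01 6 -87.9 -55.2
0.02 9 -55.7 -53.9
0.03 16 -56.1 -32.7
0.04 51 -84.1 -30.4
0.05 16 -79.1 -32.4
0.06 22 -71.8 -22.1
0.07 31 -64.7 -16.3
0.08 59 -64.5 -17.1
0.09 44 -55.5 -33.5
0.1 16 -47.3 -8.2
wrist 1651
0.08 36 -61.0 -58.4
0.09 156 10.4 11.5
0.1 377 -40.8 11.7
0.11 476 7.2 11.8
```

View pics/c5.png

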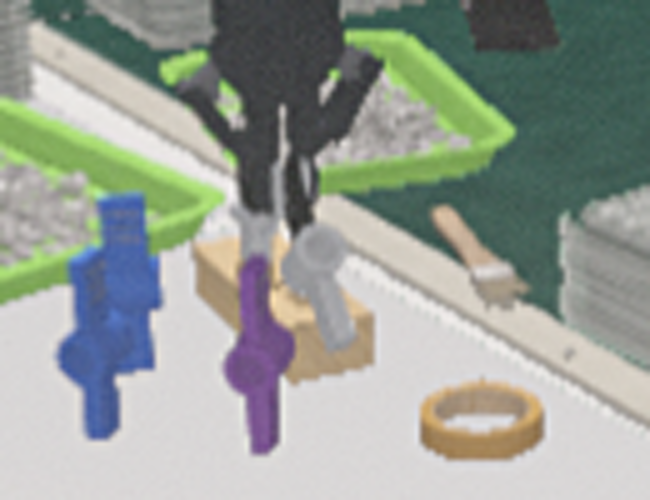

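Emit:
{"method": "servo_tool", "body": {
  "rows": [
    [[0, 0, -40], 0, -1],
    [[0, 0, -80], 0, -1],
    [[0, 0, -110], 0, -1],
    [[0, 0, -110], 0, -1]
  ],
  "force": 40
}}

```text
t: 5.45
tcp_pos: [0.468, 0.2239, 0.3744]
tool_rot: [0.746, 0.666, 0.006, 0.001]
force: [-0.2, 0.2, -0.7]
finger_gap: 0.115
```

```bash
python3 -c "
from h import *
go([.5218,-.0359,.37],-9.1)"
```

```text
t 5.45 tcp [0.468  0.2239 0.3744] jaw -6.42 F [-0.2  0.2 -0.7] gap 0.115 shift [-252.1   82.5    3.2] turn 2.68
```

Emit:
{"method": "servo_tool", "body": {
  "rows": [
    [[-30, 10, 0], 1, -1],
    [[-70, 23, 0], 2.7, -1],
    [[-110, 36, 0], 2.7, -1],
    [[-150, 49, 0], 2.7, -1],
    [[-190, 62, 0], 2.7, -1],
    [[-230, 75, 0], 2.7, -1],
    [[-252, 82, 0], 2.7, -1],
    [[-252, 82, 0], 2.7, -1]
  ]
}}

```text
t: 6.25
tcp_pos: [0.5224, -0.0388, 0.3724]
tool_rot: [0.763, 0.647, 0.007, 0.001]
force: [-0.1, -0.2, -0.9]
finger_gap: 0.11
```

```bash
python3 - <<'E'
from h import *
go([.5218,-.0359,.278],-9.1)
w=shot('wrist','w5.png'); s=shot('scene','s5.png')
g=sense()['tcp_pos']-[0,0,.155]; u,v=map(int,proj(s,g-[0,.02,.03]))
a=cv2.resize(s['image'][v-48:v+48,u-40:u+40],None,fx=5,fy=5,interpolation=2)
cv2.imwrite('pics/c6.png',np.hstack([cv2.resize(w['image'],(400,300)).copy()[:300],cv2.resize(a,(250,300))]))
P=cloud(w); Q=P[(w['z_map']>0)&(P[...,2]>.1)&(P[...,2]<.21)&(P[...,1]<-.1)&(P[...,1]>-.32)&(abs(P[...,0]-.493-.16*(P[...,1]+.217))<.03)]
for y0 in np.arange(-.32,-.08,.02):
    q=Q[(Q[:,1]>y0)&(Q[:,1]<y0+.02)]
    if len(q)>3: print(round(y0,2),len(q),np.median(q,0).round(4),q[:,0].min().round(4),q[:,0].max().round(4))
# hanger side edge from scene
for s in (s,):
    P=cloud(s); d=P-g; ax=np.array([.158,.987,0]); a=d@ax; b=d@np.array([.987,-.158,0])
    m=(abs(b)<.022)&(abs(a)<.1)&(d[...,2]<-.02)&(d[...,2]>-.11)&(s['z_map']>0)
    print(m.sum())
    for z in np.arange(-.105,-.02,.006):
        k=a[m&(abs(d[...,2]-z)<.003)]
        if len(k)>2: print(round(z*1e3),len(k),(np.sort(k)[[0,1,-2,-1]]*1e3).round(1))
E
```

```text
t 6.25 tcp [ 0.5224 -0.0388  0.3724] jaw -9.42 F [-0.1 -0.2 -0.9] gap 0.11 shift [ 2.  -2.  94.4] turn -0.32
-0.14 60 [ 0.51   -0.1294  0.1502] 0.5039 0.5158
336
-99 6 [-69.1 -67.  -61.7 -59.4]
-93 8 [-79.3 -77.3 -68.2 -62.3]
-87 9 [-87.2 -85.1 -73.6 -72.3]
-81 13 [-94.9 -92.6 -64.2 -60.2]
-75 15 [-98.7 -97.1 -63.  -61.7]
-69 26 [-98.9 -96.7 -55.2 -50.2]
-63 24 [-99.9 -82.  -60.5 -56.1]
-57 30 [-77.5 -76.1 -30.4 -28. ]
-51 34 [-72.2 -71.7 -27.  -26.2]
-45 32 [-65.3 -65.1 -31.3 -23.9]
-39 34 [-67.  -61.5 -21.8 -21.2]
-33 39 [-62.5 -62.  -24.3 -20.9]
-27 45 [-63.8 -62.  -15.8 -13.8]
-21 19 [-53.3 -53.2 -24.4 -12.1]
```

View pics/c6.png

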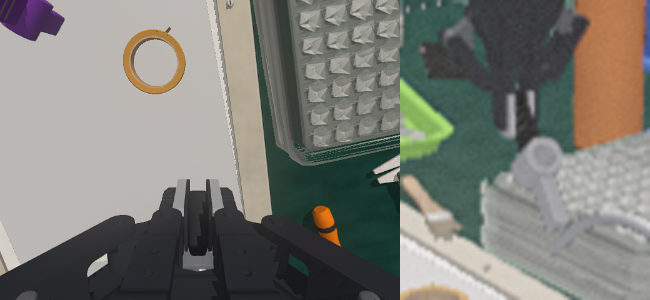

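```bash
python3 - <<'E'
from h import *
s=load('s5.png'); P=cloud(s); g=np.array([.5224,-.0388,.3724-.155]); d=P-g
a=d@np.array([.158,.987,0]); b=d@np.array([.987,-.158,0]); z=d[...,2]
m=(abs(b)<.018)&(a<-.02)&(a>-.075)&(z<-.005)&(z>-.055)&(s['z_map']>0)&(s['image'].min(-1)>90)
X=np.c_[a[m],b[m],z[m]]; print(len(X))
rng=np.random.default_rng(0); best=None
for _ in range(2000):
    q=X[rng.choice(len(X),3,0)]; n=np.cross(q[1]-q[0],q[2]-q[0]); n/=np.linalg.norm(n)+1e-12
    if abs(n[0])<.5: continue
    i=abs((X-q[0])@n)<.0015
    if best is None or i.sum()>best.sum(): best=i
Y=X[best]; c=Y.mean(0); n=np.linalg.svd(Y-c)[2][2]; n*=-np.sign(n[0])
print(best.sum(),c.round(4),n.round(3),'tilt',np.degrees(np.arctan2(-n[2]*-1,-n[0])).round(1), Y.min(0).round(4),Y.max(0).round(4))
go([0.5,0,0.3])
u,v=map(int,proj(s,g+[0,-.04,-.03]))
E
```

```text
242
55 [-0.0515 -0.0003 -0.0294] [-0.883 -0.003  0.469] tilt 28.0 [-0.0634 -0.0158 -0.0522] [-0.0404  0.0154 -0.0097]
t 6.35 tcp [ 0.5211 -0.0359  0.3723] jaw -9.24 F [ 0.2  0.7 -0.7] gap 0.109 shift [ 31.4 -27.1  72.4] turn 0
```

```bash
python3 - <<'E'
from h import *
s=shot('top','t6.png'); P=cloud(s); tp=sense()['tcp_pos']; g=tp-[0,0,.155]; d=P-g
a=d@np.array([.158,.987,0]); b=d@np.array([.987,-.158,0]); z=d[...,2]
m=(abs(b)<.03)&(a<.0)&(a>-.12)&(z<.0)&(z>-.12)&(s['z_map']>0)
X=np.c_[a[m],z[m],b[m]]*1e3
for lo in range(-112,-15,4):
    k=X[(X[:,0]>=lo)&(X[:,0]<lo+4)]
    if len(k): print(lo+2,len(k),'z',np.sort(k[:,1])[::max(1,len(k)//8)].round(0),'b',k[:,2].min().round(0),k[:,2].max().round(0))
E
```

```text
-110 7 z [-59. -57. -56. -56. -55. -54. -53.] b -4.0 6.0
-106 8 z [-64. -63. -61. -60. -59. -58. -58. -57.] b -4.0 6.0
-102 8 z [-71. -68. -64. -63. -62. -59. -59. -52.] b -3.0 6.0
-98 9 z [-71. -68. -68. -68. -64. -64. -64. -62. -61.] b -3.0 7.0
-94 7 z [-74. -73. -73. -68. -68. -68. -65.] b -4.0 6.0
-90 8 z [-74. -74. -73. -72. -72. -71. -71. -69.] b -4.0 7.0
-86 8 z [-85. -79. -77. -76. -76. -74. -73. -73.] b -3.0 7.0
-82 8 z [-76. -69. -65. -64. -64. -63. -61. -60.] b -6.0 6.0
-78 8 z [-64. -62. -62. -59. -59. -59. -58. -58.] b -8.0 5.0
-74 10 z [-68. -59. -57. -57. -56. -56. -56. -55. -54. -53.] b -8.0 6.0
-70 11 z [-72. -71. -59. -56. -55. -55. -53. -52. -51. -51. -49.] b -8.0 4.0
-66 13 z [-82. -77. -61. -51. -51. -50. -48. -47. -46. -46. -45. -45. -43.] b -8.0 6.0
-62 14 z [-97. -66. -65. -52. -50. -48. -47. -34. -31. -30. -30. -30. -29. -26.] b -9.0 9.0
-58 17 z [-68. -31. -28. -28. -28. -26. -25. -24. -22.] b -14.0 12.0
-54 21 z [-34. -34. -30. -29. -27. -26. -25. -23. -22. -21. -17.] b -17.0 14.0
-50 22 z [-42. -36. -35. -34. -32. -28. -25. -20. -17. -16. -15.] b -17.0 15.0
-46 18 z [-41. -34. -29. -17. -15. -14. -13. -12. -12.] b -17.0 11.0
-42 4 z [-38. -21. -18. -14.] b -16.0 -13.0
```

```bash
python3 -c "
from h import *
go([.5254,-.0323,.2764],-9.1)"
```

```text
t 6.4 tcp [ 0.5209 -0.0352  0.3724] jaw -9.16 F [-0.6 -0.6 -1.8] gap 0.111 shift [ 2.7  3.3 96.1] turn -0.06
```

Emit:
{"method": "servo_tool", "body": {
  "rows": [
    [[28, 3.3, 0], 0, -1],
    [[53, 3.3, 0], 0, -1],
    [[53, 3.3, 40], 0, -1],
    [[53, 3.3, 80], 0, -1],
    [[53, 3.3, 96], 0, -1],
    [[30, 3.3, 96], 0, -1],
    [[3, 3.3, 96], 0, -1],
    [[3, 3.3, 96], 0, -1]
  ]
}}

```text
t: 7.2
tcp_pos: [0.5251, -0.0325, 0.276]
tool_rot: [0.761, 0.648, 0.006, -0.0]
force: [0.3, -0.3, -1.1]
finger_gap: 0.113
```

```bash
python3 - <<'E'
from h import *
go([.5254,-.0323,.2764],-9.1)
s=shot('scene','s7.png'); t=shot('top','t7.png')
g=sense()['tcp_pos']-[0,0,.155]; u,v=map(int,proj(s,g-[0,.04,.03])); u2,v2=map(int,proj(t,g-[0,.05,.03]))
A=cv2.resize(s['image'][v-30:v+30,u-40:u+40],(800,600),interpolation=2)[:,200:600]; B=cv2.resize(t['image'][v2-22:v2+23,u2-30:u2+30],(800,600),interpolation=2)[:,200:600]
cv2.imwrite('pics/c7.png',np.hstack([cv2.resize(s['image'][v-40:v+50,u-30:u+30],(400,600),interpolation=2),cv2.resize(t['image'][v2-30:v2+30,u2-20:u2+20],(400,600),interpolation=2)]))
P=cloud(t); d=P-g; a=d@np.array([.158,.987,0]); b=d@np.array([.987,-.158,0]); z=d[...,2]
m=(abs(b)<.03)&(a<.0)&(a>-.14)&(z<.04)&(z>-.12)&(t['z_map']>0)
X=np.c_[a[m],z[m],b[m]]*1e3
for lo in range(-132,-15,4):
    k=X[(X[:,0]>=lo)&(X[:,0]<lo+4)]
    if len(k): print(lo+2,len(k),'z',np.sort(k[:,1])[::max(1,len(k)//8)].round(0),'b',k[:,2].min().round(0),k[:,2].max().round(0))
E
```

```text
t 7.2 tcp [ 0.5251 -0.0325  0.276 ] jaw -9.19 F [ 0.3 -0.3 -1.1] gap 0.113 shift [ 0.2  0.2 -0.4] turn -0.09
-130 25 z [-118. -111. -111. -110. -109. -108. -107. -106. -104.] b -30.0 20.0
-126 23 z [-113. -111. -109. -109. -109. -108. -108. -108. -107. -106. -106. -101.] b -30.0 19.0
-122 26 z [-111. -109. -108. -107. -106. -105. -104. -102.  -99.] b -28.0 20.0
-118 28 z [-114. -112. -111. -109. -108. -108. -106. -106.   39.   40.] b -28.0 19.0
-114 31 z [-114. -111. -110. -109. -108. -108. -107. -107. -104.   37.   40.] b -29.0 18.0
-110 24 z [-119. -118. -117. -116. -112. -109.   32.   37.] b -23.0 19.0
-106 19 z [-120. -119. -119. -119. -117. -117.   25.   32.   33.   40.] b -29.0 13.0
-102 14 z [-119. -119. -119. -118. -118. -118.   22.   25.   26.   29.   29.   32.
   32.   37.] b -30.0 19.0
-98 18 z [-120. -119. -118. -117. -116.   17.   24.   27.   29.] b -24.0 18.0
-94 15 z [-120. -120. -119. -119. -119. -118. -118. -114.   15.   20.   24.   25.
   27.   28.   28.] b -25.0 17.0
-90 15 z [-120. -120. -118. -118. -117. -117.   13.   14.   16.   17.   19.   19.
   21.   21.   22
[... 399 characters left out ...]
. -117.  -55.  -52.  -50.    0.    1.    3.    8.] b -26.0 4.0
-66 20 z [-119. -118. -114.  -67.  -52.  -48.  -47.    0.    1.    2.] b -26.0 3.0
-62 19 z [-120. -119. -117.  -73.  -47.  -42.  -28.  -25.   -3.   -2.] b -24.0 28.0
-58 19 z [-120. -118.  -32.  -29.  -29.  -28.  -28.  -25.  -24.  -19.] b -27.0 11.0
-54 20 z [-119. -118.  -34.  -33.  -32.  -31.  -29.  -24.  -24.  -21.] b -28.0 15.0
-50 22 z [-120. -117.  -34.  -34.  -33.  -31.  -27.  -22.  -20.  -17.  -17.] b -17.0 13.0
-46 19 z [-120. -119. -118.  -40.  -23.  -17.  -14.  -14.  -11.   -9.] b -27.0 9.0
-42 7 z [-119. -119. -118. -116.  -26.  -23.  -18.] b -24.0 -3.0
-38 7 z [-120. -120. -120. -119. -119. -119. -118.] b -28.0 -9.0
```

View pics/c7.png

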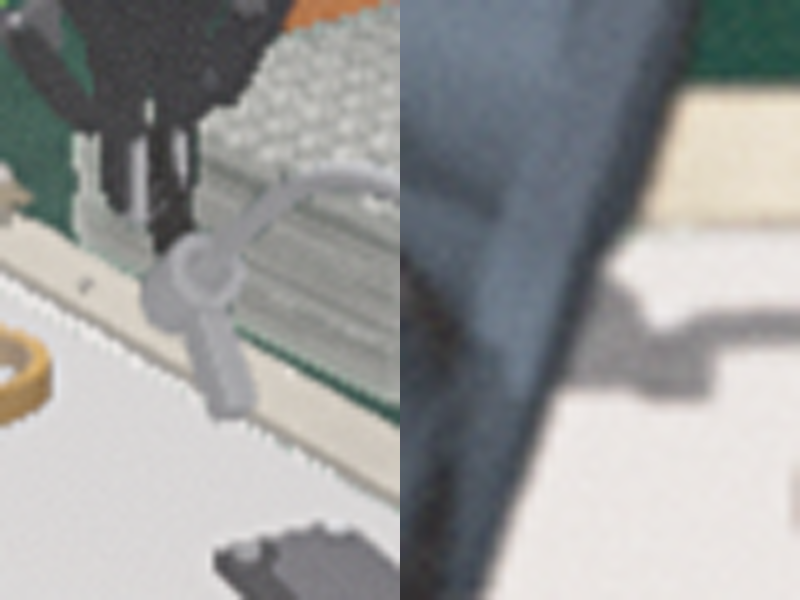

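```bash
python3 - <<'E'
from h import *
t=load('t7.png'); g=np.array([.5251,-.0325,.121])
P=cloud(t); d=P-g; a=d@np.array([.158,.987,0])*1e3; b=d@np.array([.987,-.158,0])*1e3; z=d[...,2]*1e3
ok=(t['z_map']>0)&(abs(b)<25)
r=ok&(a<-64)&(a>-110)&(z>-5)&(z<35)&(b<14)
for lo in range(-110,-62,8):
    k=r&(a>=lo)&(a<lo+8); print('rod',lo,k.sum(),np.median(b[k]).round(1),b[k].min().round(1),b[k].max().round(1),np.median(z[k]-(-a[k]-70)*.839).round(1))
k=ok&(a<-64)&(a>-84)&(z<-45)&(z>-68); print('tongue',k.sum(),b[k].min(),b[k].max(),np.median(b[k]))
k=ok&(a<-44)&(a>-62)&(z<-9)&(z>-40); print('tube',k.sum(),b[k].min(),b[k].max(),np.median(b[k]))
# scene view: bore ring and rod
E
```

```text
rod -110 9 -5.2 -7.3 3.6 2.6
rod -102 14 -2.9 -7.1 2.3 3.8
rod -94 15 -2.8 -7.4 4.1 4.6
rod -86 15 -2.5 -7.5 4.3 3.6
rod -78 16 -3.1 -7.2 3.6 4.2
rod -70 10 -2.1 -6.7 3.9 5.0
tongue 29 -8.614753127121594 3.8117182392136413 -4.230349089866715
tube 64 -17.426212885125537 14.656378224403628 -0.8510241180404714
```

Emit:
{"method": "servo_tool", "body": {
  "rows": [
    [[-7.7, 0, -6.4], 0, -1],
    [[-15.3, 0, -12.9], 0, -1],
    [[-23, 0, -19.3], 0, -1],
    [[-30.6, 0, -25.7], 0, -1],
    [[-34.5, 0, -29], 0, -1],
    [[-34.5, 0, -29], 0, -1]
  ],
  "force": 20
}}

```text
t: 7.9
tcp_pos: [0.5196, -0.0662, 0.3058]
tool_rot: [0.762, 0.648, 0.006, 0.0]
force: [-0.1, 0.3, 0.4]
finger_gap: 0.112
```

```bash
python3 -c "
from h import *
go([.5254,-.0323,.2764],-9.1)"
```

```text
t 7.9 tcp [ 0.5196 -0.0662  0.3058] jaw -9.22 F [-0.1  0.3  0.4] gap 0.112 shift [34.1  0.1 29.7] turn -0.12
```

Emit:
{"method": "servo_tool", "body": {
  "rows": [
    [[-5, 0, -4.2], 0, -1],
    [[-10, 0, -8.4], 0, -1],
    [[-15, 0, -12.6], 0, -1],
    [[-20, 0, -16.8], 0, -1],
    [[-23, 0, -19.3], 0, -1],
    [[-23, 0, -19.3], 0, -1]
  ]
}}

```text
t: 8.5
tcp_pos: [0.5157, -0.0895, 0.3256]
tool_rot: [0.762, 0.648, 0.006, 0.001]
force: [-1.4, 0.2, 3.7]
finger_gap: 0.107
```

```bash
python3 - <<'E'
from h import *
go([.5254,-.0323,.2764],-9.1)
s=shot('scene','s8.png'); 
g=sense()['tcp_pos']-[0,0,.155]; u,v=map(int,proj(s,g-[0,.04,.03]))
cv2.imwrite('pics/c8.png',cv2.resize(s['image'][v-40:v+50,u-45:u+55],(666,600),interpolation=2))
o=np.array([.4961,-.2154]); d=g[:2]-o; print('stand grip x',d@[-.158,-.987],'y',d@[.987,-.158],'z',g[2])
E
```

```text
t 8.5 tcp [ 0.5157 -0.0895  0.3256] jaw -9.24 F [-1.4  0.2  3.7] gap 0.107 shift [57.6 -0.1 49.7] turn -0.14
stand grip x -0.12748401890061672 y -0.0005067621912725278 z 0.17050520830347768
```

View pics/c8.png

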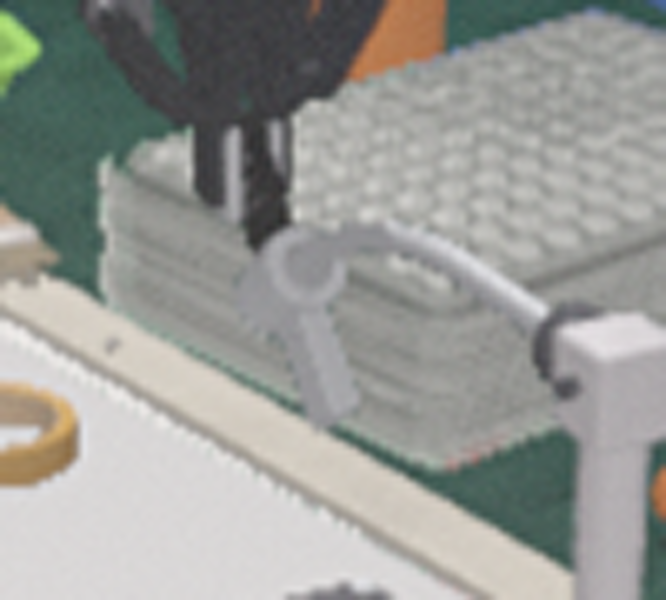

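Emit:
{"method": "servo_tool", "body": {
  "rows": [
    [[-5.5, 0, -5], 0, -1],
    [[-11, 0, -9.5], 0, -1],
    [[-16.6, 0, -14], 0, -1],
    [[-23, 0, -19], 0, -1],
    [[-29, 0, -23.5], 0, -1],
    [[-29, 0, -23.5], 0, -1]
  ]
}}

```text
t: 9.15
tcp_pos: [0.5107, -0.1188, 0.3501]
tool_rot: [0.762, 0.648, 0.006, 0.001]
force: [-2.0, 3.7, 7.6]
finger_gap: 0.11
```

```bash
cat >> h.py <<'E'
def stand():
    g=sense()['tcp_pos']-[0,0,.155]; o=np.array([.4961,-.2154]); d=g[:2]-o
    print('stand grip x %.1f y %.1f z %.1f'%(d@[-158,-987],d@[987,-158],g[2]*1e3))
E
python3 -c "
from h import *
go([.5254,-.0323,.2764],-9.1);stand()"
```

```text
t 9.15 tcp [ 0.5107 -0.1188  0.3501] jaw -9.26 F [-2.   3.7  7.6] gap 0.11 shift [87.1 -0.2 74.4] turn -0.16
stand grip x -97.7 y -0.8 z 195.1
```

Emit:
{"method": "servo_tool", "body": {
  "rows": [
    [[-6, 0, -4.5], 0, -1],
    [[-12.4, 0, -8.4], 0, -1],
    [[-19, 0, -12.5], 0, -1],
    [[-26, 0, -16.3], 0, -1],
    [[-33, 0, -20], 0, -1],
    [[-40.4, 0, -23.3], 0, -1],
    [[-40.4, 0, -23.3], 0, -1]
  ]
}}

```text
t: 9.85
tcp_pos: [0.5034, -0.16, 0.3733]
tool_rot: [0.762, 0.648, 0.005, 0.001]
force: [-3.0, -0.0, 2.5]
finger_gap: 0.107
```

```bash
python3 - <<'E'
from h import *
go([.5254,-.0323,.2764],-9.1);stand()
t=shot('top','t9.png'); g=sense()['tcp_pos']-[0,0,.155]
P=cloud(t); d=P-g; a=d@np.array([.158,.987,0])*1e3; b=d@np.array([.987,-.158,0])*1e3; z=d[...,2]*1e3
k0=(t['z_map']>0)&(b<20)&(b>-20)&(z<5)&(z>-115)&(a<40)&(a>-90)
for lo in range(-90,40,5):
    k=k0&(a>=lo)&(a<lo+5)
    if k.sum(): print(lo,k.sum(),np.sort(z[k])[::max(1,k.sum()//8)].round(0),b[k].min().round(),b[k].max().round())
E
```

```text
t 9.85 tcp [ 0.5034 -0.16    0.3733] jaw -9.29 F [-3.  -0.   2.5] gap 0.107 shift [128.9   0.3  97.8] turn -0.19
stand grip x -55.8 y -1.5 z 218.3
-90 8 [-31. -28. -24. -24. -23. -23. -22. -22.] -6.0 6.0
-85 11 [-27. -24. -24. -24. -24. -23. -23. -23. -22. -21. -20.] -6.0 4.0
-80 5 [-29. -28. -24. -23. -23.] -6.0 3.0
-55 2 [-38. -31.] 3.0 7.0
-50 13 [-37. -36. -31. -31. -31. -30. -30. -28. -27. -27. -27. -26. -26.] -7.0 15.0
-45 11 [-34. -34. -33. -29. -28. -28. -27. -21. -20. -19. -19.] -13.0 8.0
-40 10 [-20. -20. -20. -18. -18. -16. -16. -16. -15. -15.] -11.0 -2.0
-35 3 [-23. -20. -20.] -7.0 -4.0
```

Emit:
{"method": "servo_tool", "body": {
  "rows": [
    [[-6.5, -1, -3], 0, -1],
    [[-13.2, -1.5, -5.5], 0, -1],
    [[-20.5, -1.5, -8], 0, -1],
    [[-28.2, -1.7, -10.4], 0, -1],
    [[-36, -1.8, -12.5], 0, -1],
    [[-43.6, -2, -14.2], 0, -1],
    [[-51.5, -2, -15.8], 0, -1],
    [[-51.5, -2, -15.8], 0, -1]
  ]
}}

```text
t: 10.7
tcp_pos: [0.4933, -0.2117, 0.3889]
tool_rot: [0.762, 0.647, 0.005, 0.002]
force: [1.5, 0.2, -2.0]
finger_gap: 0.106
```

```bash
python3 -c "
from h import *
go([.5254,-.0323,.2764],-9.1);stand()"
```

```text
t 10.7 tcp [ 0.4933 -0.2117  0.3889] jaw -9.3 F [ 1.5  0.2 -2. ] gap 0.106 shift [181.7   1.5 113.4] turn -0.2
stand grip x -3.2 y -3.3 z 233.9
```

Emit:
{"method": "servo_tool", "body": {
  "rows": [
    [[-7, 0, -1], 0, -1],
    [[-15, 0, -2], 0, -1],
    [[-22.5, -0.3, -2.7], 0, -1],
    [[-30, -0.3, -3], 0, -1],
    [[-38, -0.5, -3.3], 0, -1],
    [[-47, -0.5, -3.3], 0, -1],
    [[-56, -0.8, -3.3], 0, -1],
    [[-56, -0.8, -3.3], 0, -1]
  ]
}}

```text
t: 11.5
tcp_pos: [0.4836, -0.2684, 0.3925]
tool_rot: [0.762, 0.647, 0.004, 0.004]
force: [0.6, -1.2, 0.9]
finger_gap: 0.111
```

```bash
python3 -c "
from h import *
go([.5254,-.0323,.2764],-9.1);stand()"
```

```text
t 11.5 tcp [ 0.4836 -0.2684  0.3925] jaw -9.3 F [ 0.6 -1.2  0.9] gap 0.111 shift [239.6   1.7 116.4] turn -0.2
stand grip x 54.3 y -4.0 z 237.5
```

Emit:
{"method": "servo_tool", "body": {
  "rows": [
    [[-4, 0, 0], 0, -1],
    [[-8, 0, 0], 0, -1],
    [[-12, 0, 0], 0, -1],
    [[-15, 0, 0], 0, -1],
    [[-15, 0, 0], 0, -1]
  ]
}}

```text
t: 12.0
tcp_pos: [0.4812, -0.2818, 0.3926]
tool_rot: [0.762, 0.647, 0.006, 0.003]
force: [2.2, 7.4, 2.9]
finger_gap: 0.11
```

Emit:
{"method": "servo_tool", "body": {
  "rows": [
    [[-3, 0, 0], 0, -1],
    [[-5, 0, 0], 0, -1],
    [[-5, 0, 0], 0, -1]
  ]
}}

```text
t: 12.3
tcp_pos: [0.4805, -0.2852, 0.3927]
tool_rot: [0.762, 0.647, 0.007, 0.001]
force: [1.9, 7.6, 3.7]
finger_gap: 0.111
```

```bash
cat > ck.py <<'E'
from h import *
go([.5254,-.0323,.2764],-9.1);stand()
for n in('scene','top'):
    t=shot(n); P=cloud(t); o=np.array([.4961,-.2154]); d=P[...,:2]-o
    a=d@[-158,-987]; b=d@[987,-158]; z=P[...,2]*1e3
    k0=(t['z_map']>0)&(abs(b)<22)&(z>120)&(z<225)&(a<135)&(a>30)
    print(n)
    for lo in range(128,225,6):
        k=k0&(z>=lo)&(z<lo+6)
        if k.sum()>2: print(lo+3,k.sum(),np.sort(a[k])[[0,1,2,-3,-2,-1]].round(0))
    cv2.imwrite('pics/ck_%s.png'%n,t['image'])
E
python3 ck.py
```

```text
t 12.3 tcp [ 0.4805 -0.2852  0.3927] jaw -9.34 F [1.9 7.6 3.7] gap 0.111 shift [255.6   2.1 119. ] turn -0.24
stand grip x 71.3 y -4.4 z 237.7
scene
131 12 [127. 130. 130. 133. 134. 134.]
137 35 [ 73.  74.  75. 134. 135. 135.]
143 34 [ 73.  75.  76. 134. 134. 135.]
149 35 [ 71.  73.  73. 134. 134. 135.]
155 37 [ 74.  74.  75. 134. 135. 135.]
161 38 [ 66.  70.  72. 133. 134. 135.]
167 31 [ 70.  73.  73. 134. 134. 134.]
173 24 [ 61.  68.  69. 122. 129. 132.]
179 29 [ 58.  65.  65. 132. 135. 135.]
185 36 [ 34.  55.  59. 129. 131. 132.]
191 69 [ 32.  32.  33. 132. 133. 134.]
197 70 [ 33.  35.  36. 134. 135. 135.]
203 143 [ 55.  55.  58. 134. 134. 135.]
209 47 [ 61.  62.  65. 126. 131. 131.]
215 22 [63. 67. 69. 86. 87. 87.]
221 28 [61. 64. 69. 86. 87. 88.]
227 4 [77. 80. 81. 80. 81. 86.]
top
203 8 [126. 128. 128. 133. 134. 134.]
209 6 [130. 130. 130. 130. 133. 135.]
```

Emit:
{"method": "servo_tool", "body": {
  "rows": [
    [[-3, 0, 0], 0, -1],
    [[-5.5, 0, 0], 0, -1],
    [[-7.5, 0, 0], 0, -1],
    [[-7.5, 0, 0], 0, -1]
  ]
}}

```text
t: 12.8
tcp_pos: [0.4793, -0.2909, 0.3928]
tool_rot: [0.762, 0.647, 0.009, -0.001]
force: [1.8, 7.8, 5.0]
finger_gap: 0.11
```

```bash
python3 ck.py
```

```text
t 12.8 tcp [ 0.4793 -0.2909  0.3928] jaw -9.34 F [1.8 7.8 5. ] gap 0.11 shift [260.8   2.5 120.3] turn -0.24
stand grip x 77.1 y -4.7 z 237.8
scene
131 10 [ 71. 123. 125. 134. 135. 135.]
137 34 [ 70.  70.  71. 134. 134. 135.]
143 35 [ 70.  71.  73. 135. 135. 135.]
149 38 [ 69.  69.  73. 132. 133. 133.]
155 41 [ 68.  70.  71. 135. 135. 135.]
161 35 [ 66.  69.  70. 134. 134. 135.]
167 31 [ 66.  68.  69. 131. 135. 135.]
173 23 [ 66.  73.  75. 133. 135. 135.]
179 27 [ 65.  69.  73. 134. 134. 134.]
185 39 [ 30.  35.  57. 131. 132. 133.]
191 68 [ 32.  33.  34. 134. 134. 135.]
197 73 [ 30.  33.  34. 131. 133. 134.]
203 148 [ 57.  58.  60. 134. 134. 135.]
209 41 [ 62.  63.  65. 127. 129. 133.]
215 20 [65. 68. 70. 90. 90. 92.]
221 24 [69. 70. 78. 88. 89. 92.]
227 5 [80. 83. 84. 84. 86. 89.]
top
```

Emit:
{"method": "servo_tool", "body": {
  "rows": [
    [[0, 0, 2], 0, -1],
    [[0, 0, 3], 0, -1],
    [[0, 0, 3], 0, -1]
  ]
}}

```text
t: 13.2
tcp_pos: [0.4797, -0.2908, 0.3906]
tool_rot: [0.762, 0.647, 0.009, -0.0]
force: [1.6, 4.4, 5.4]
finger_gap: 0.108
```

```bash
python3 -c "
from h import *
go([.5254,-.0323,.2764],-9.1);stand()"
```

```text
t 13.2 tcp [ 0.4797 -0.2908  0.3906] jaw -9.34 F [1.6 4.4 5.4] gap 0.108 shift [260.8   1.9 118.1] turn -0.24
stand grip x 77.0 y -4.3 z 235.6
```

Emit:
{"method": "servo_tool", "body": {
  "rows": [
    [[0, 0, 0], 0, -0.6],
    [[0, 0, 0], 0, -0.4],
    [[0, 0, 0], 0, 0],
    [[0, 0, 0], 0, 0],
    [[0, 0, 0], 0, 0],
    [[0, 0, -20], 0, 0],
    [[0, 0, -60], 0, 0],
    [[0, 0, -100], 0, 0]
  ]
}}

```text
t: 14.0
tcp_pos: [0.4781, -0.292, 0.4909]
tool_rot: [0.762, 0.647, 0.009, -0.002]
force: [1.5, -0.3, 0.2]
finger_gap: 0.497
```

Emit:
{"method": "servo_tool", "body": {
  "rows": [
    [[40, 0, -20], 0, 0],
    [[80, 0, -20], 0, 0],
    [[120, 0, -20], 0, 0],
    [[160, 0, -20], 0, 0],
    [[160, 0, -20], 0, 0]
  ]
}}

```text
t: 14.5
tcp_pos: [0.5036, -0.1304, 0.5136]
tool_rot: [0.761, 0.649, 0.009, -0.003]
force: [0.1, -0.9, -1.3]
finger_gap: 0.503
```

```bash
python3 - <<'E'
exec(open('ck.py').read())
s=cv2.imread('pics/ck_scene.png'); t=cv2.imread('pics/ck_top.png')
cv2.imwrite('pics/fin.png',np.hstack([cv2.resize(s[200:350,230:430],(533,400),interpolation=2),cv2.resize(t[190:250,350:390],(267,400),interpolation=2)]))
E
```

```text
t 14.5 tcp [ 0.5036 -0.1304  0.5136] jaw -9.04 F [ 0.1 -0.9 -1.3] gap 0.503 shift [ 96.1   4.1 239. ] turn 0.06
stand grip x -85.1 y -6.0 z 358.6
scene
131 20 [ 67.  73.  74. 134. 134. 135.]
137 38 [ 65.  67.  67. 134. 135. 135.]
143 37 [ 67.  69.  70. 133. 133. 135.]
149 40 [ 66.  66.  67. 134. 134. 135.]
155 34 [ 65.  67.  71. 133. 133. 134.]
161 35 [ 65.  68.  69. 134. 134. 135.]
167 28 [ 66.  66.  68. 133. 133. 133.]
173 15 [ 66.  85.  93. 131. 134. 134.]
179 35 [ 60.  62.  67. 131. 133. 134.]
185 40 [ 34.  38.  58. 131. 131. 133.]
191 70 [ 30.  33.  33. 132. 134. 134.]
197 79 [ 30.  32.  33. 133. 133. 134.]
203 137 [ 59.  60.  60. 135. 135. 135.]
209 31 [ 67.  68.  72. 124. 129. 135.]
215 27 [67. 68. 69. 90. 92. 92.]
221 25 [66. 67. 69. 91. 91. 91.]
227 4 [70. 76. 89. 76. 89. 90.]
top
131 3 [120. 123. 126. 120. 123. 126.]
137 5 [121. 124. 127. 127. 129. 132.]
179 8 [ 58.  58.  59. 115. 124. 125.]
185 10 [ 58.  61.  68.  96. 117. 119.]
191 45 [ 31.  31.  33. 120. 123. 126.]
197 120 [ 31.  32.  34. 129. 130. 132.]
203 164 [ 31.  58.  58. 135. 135. 135.]
209 53 [ 64.  64.  66. 133. 133. 134.]
215 4 [64. 77. 81. 77. 81. 90.]
221 5 [65. 66. 68. 68. 78. 83.]
```

View pics/fin.png

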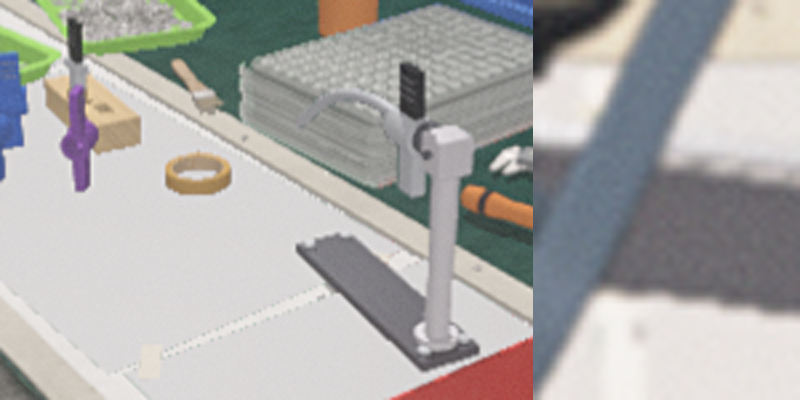

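```bash
python3 - <<'E'
from h import *
o=np.array([.4961,-.2154])
for n in('top','scene'):
    t=shot(n); P=cloud(t); d=P[...,:2]-o
    a=d@[-158,-987]; b=d@[987,-158]; z=P[...,2]*1e3; V=t['image'].max(-1)
    k0=(t['z_map']>0)&(z>182)&(z<212)&(abs(b)<24)
    print(n)
    for lo in range(52,128,3):
        k=k0&(a>=lo)&(a<lo+3)
        if k.sum(): print(lo,k.sum(),'z',np.percentile(z[k],[10,50,95]).round(0),'b',b[k].min().round(),b[k].max().round(),'V',np.sort(V[k])[::max(1,k.sum()//6)])
E
```

```text
top
52 6 z [191. 196. 198.] b -8.0 1.0 V [162 180 199 205 217 222]
55 8 z [189. 196. 198.] b -8.0 7.0 V [158 179 198 215 218 218 220 223]
58 20 z [191. 198. 205.] b -20.0 11.0 V [123 170 182 215 217 223 226]
61 17 z [194. 200. 205.] b -19.0 11.0 V [124 144 165 177 188 203 211 217 220]
64 15 z [193. 201. 209.] b -19.0 11.0 V [112 122 144 164 176 189 193 216]
67 10 z [190. 196. 204.] b -20.0 12.0 V [129 130 136 144 146 171 180 184 186 215]
70 10 z [195. 198. 211.] b -19.0 12.0 V [109 129 130 152 159 165 170 182 187 208]
73 7 z [191. 197. 203.] b -20.0 -10.0 V [115 137 147 156 171 174 175]
76 7 z [187. 196. 202.] b -19.0 -9.0 V [118 136 141 158 161 162 168]
79 9 z [194. 199. 204.] b -21.0 11.0 V [121 124 131 144 145 148 155 159 165]
82 8 z [189. 199. 205.] b -19.0 12.0 V [122 135 149 150 152 153 155 157]
85 10 z [191. 197. 208.] b -19.0 12.0 V [121 123 149 150 151 156 159 159 170 171]
88 7 z [195. 198. 208.] b -18.0 -9.0 V [130 145 149 150 151 158 172]
91 11 z [188. 199. 206.] b -20.0 -7.0 V [132 139 146 147 147 148 150 151 169 211 217]
94 5 z [191. 197. 202.] b -20.0 -6.0 V [119 130 13
[... 1938 characters left out ...]
6.] b -14.0 -0.0 V [ 84  85  88  91  99 102 107 131 147]
103 15 z [189. 200. 205.] b -15.0 3.0 V [ 80  82  83  84  87  99 118 135]
106 7 z [198. 204. 205.] b -15.0 5.0 V [ 93  97  99 115 116 123 133]
109 12 z [188. 198. 205.] b -16.0 1.0 V [ 98 100 115 122 129 135]
112 5 z [192. 204. 204.] b -16.0 3.0 V [138 143 159 168 195]
115 14 z [193. 204. 206.] b -17.0 11.0 V [127 149 158 164 183 206 209]
118 10 z [202. 205. 205.] b -17.0 10.0 V [161 165 166 171 207 216 220 223 223 228]
121 17 z [191. 202. 206.] b -20.0 11.0 V [ 99 160 162 164 166 195 219 221 225]
124 13 z [193. 203. 207.] b -21.0 5.0 V [128 147 160 162 219 223 227]
127 19 z [192. 204. 206.] b -22.0 13.0 V [ 84 125 159 186 208 219 222]
```

```bash
python3 -c "
from station import *
print(sense()['qd'].round(4)); print(sign_off())"
```

```text
[-0.0154  0.0054 -0.0023  0.0055  0.0008  0.0011]
the job is handed in; nothing more can be done
None
```

The wide-bored hanger is on the level part of the rod, hanging upright with its fin on top and released, and the job is handed in. It took about 15 s of the 61 s. Signing off reports no verdict.

**What I did**
- I lifted the wide-bored hanger out of its pocket by the fin.
- The tool only turns about its own axis. So I tilted the hanger to about 43° in the grip by pressing its tongue against the end of the wooden rest.
- I threaded it onto the low end, then followed the rod round the bend with a 20 N grip so the rod turned it level. I pushed it against the stop collar, where it pressed back with a steady 7–8 N, then let go and withdrew.

**Last checks**
- **Position:** in the camera depth data the tube starts about 58 mm along the stand and the collar face is at about 98–99 mm. That leaves the hanger roughly 0–2 mm short of the stop, against 8 mm allowed, and the measurement itself is good to about 2–3 mm.
- **Attitude:** the tongue edge is vertical to within about 3° in the scene camera.
- **Other things:** the narrow-bored hanger, tape and brush looked unmoved in the last picture. The gauges and most of the screwdriver were outside that view, and I went nowhere near either.

**Disagreements**
- The top camera read about 3 mm off from the wrist camera. I used the wrist reading.
- One plane fit from the scene camera put the tilt at 28°. I discarded it because rod points were mixed in. The top camera and the distance the arm had moved both gave about 43°.
- I checked the threading by picture, by force and by the computed position. I did not measure it directly against the 15 mm limit.

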